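# Let a pacifier pod out of the lever dispenser without waking the baby

### The arm

A 7-joint arm with a two-finger parallel gripper is mounted at the origin on the work surface. World frame = base frame: x ahead of the robot, y to its left, z up, the work surface at z = 0. Lengths are in m, angles in rad, forces in N, time in s.
With the tool pointing down it reaches from about 0.425 to 0.875 m from the base axis. Payload 4.7 kg.
Tool frame: the origin (TCP) lies midway between the tips of the shut fingers; the grasp point (between the pads) lies 19 mm behind it (env.tcp_to_grasp is the y of the grasp point in the tool frame, in m); y points along the fingers, z is the direction in which the jaws open and shut, and the axes are right-handed (so a half turn about y gives the same grasp; the last joint's range is limited). The gripper opens to 87 mm and grips with 3 to 60 N. Pads are 19 mm wide; open, the fingers measure 117 mm over their backs; the gripper's body (75 mm by 190 mm) begins 51 mm behind the grasp point.
Start: joints at [-1.248, 0.321, -0.07, 1.45, 0.023, 1.371, -0.057], TCP at [0.198, 0.619, 0.195] pointing down, gripper open.
Joint ranges: [-2.86, 2.86], [-0.3, 2.09], [-1.38, 1.24], [0.06, 2.45], [-1.56, 4.7], [0.09, 2.05], [-2.69, 2.69]. Speed limits (rad/s): [2.57, 2.57, 3.14, 3.14, 3.14, 3.14, 3.14].

### API

Orientations are given as a 3x3 rotation matrix whose columns are the frame's x, y, z axes.
In Python, from plant import readout, optics, env gives the robot as it stands.
- The arm moves only by the tool step_arm, never from a script. Its argument "deltas" is a list that holds one entry, the list of rows, each a list of 7 numbers: the turn, a rotation vector about the tool's x, y, z in degrees, then the shift along the tool's x, y, z in cm, then the closure in counts, from 0 (fully open) to 255 (shut). In form: [[[wx, wy, wz, dx, dy, dz, gripper], ...]]. A call has 1 to 12 rows; each row is the pose to reach, as a shift and turn from the pose commanded when the call began, along the tool's axes at that moment; what a row does not reach only later rows make up. A row lasts 1/12 s, in which the tool goes at most 41.7 mm and 7.16 degrees, less where a joint would pass 70% of its speed; a pose out of reach is approached as far as the arm can. A call with a gripper value outside its range is refused whole. The fingers move at their own pace and stop on an object; "newtons" is the grip in N (left out, the last holds). Time passes only in rows, so rows that repeat a pose let the fingers close. It gives the time, the measured TCP pose, the force and the opening at its end, in the units of the state.
- readout.observe(): the state, without advancing time (a new reading comes with each control period).
- optics.camera(name): name is "side" or "top" or "wrist"; returns a dict with "image" (384x512x3 uint8, red, green, blue), "vfov" (degrees; the focal length in pixels is half the picture's height over the tangent of half this angle, whatever the lens; pixels are square), "cx", "cy" (the principal point, pixels), "camera_from_world" (4x4, takes a point from world to camera coordinates). Camera axes: x right, y down, z forward; pixel columns grow to the right and rows downward; lengths in m; the calibration is good to about 2 mm. A picture is of the moment at which its call begins. There is no depth.
- env.finish_job(): hands the job in, once; it reports no verdict.
The state is a dict: "t": time; "joint_pos": joint angles; "joint_vel": joint speeds; "joint_torque": joint torques, N m; "eef_pos": TCP position; "tool_rot": TCP orientation; "contact_force": force on the tool from outside, world axes, zero at the start; "moment": the same for the moment, N m; "opening": finger opening in m.
Only numpy, scipy, OpenCV 4.12 (cv2) and the standard library are available. Lean on these libraries where they do the work, as an engineer would, in place of code of your own. Each camera call takes 0.05 s, during which the arm holds its last target.

### The job

Press the paddle of the little dispenser down with your fingertips so that its linked lid lifts and the ball-shaped pacifier pod rolls out by itself into the tray in front, then let the paddle come up slowly so that the lid closes softly and does not slam: the baby is asleep. Do not touch the lid or the pod and pick nothing up; leave the pod lying in the tray and everything else on the dresser where it is, and finish with the lid shut and your hand clear.

Things in the scene. Friction and masses are not known exactly. Their poses are not given: they have to be found in the camera images.
- dispenser: Light-wood pod dispenser, fixed. Hopper 125 mm deep (x -62..+63), 74 wide, 110 high; open tray before it (x -62..-156, cheeks 45 high, lip 40). Ramp falls 0.2 rad into the tray. Origin: on the dresser top under the hopper's middle; x points from tray to back, y to the left seen from the tray, z up. Link housing 100 high on the -y side; the lever leaves it towards -x, beside the tray.
- paddle (a point): Top centre of the lever's paddle, an aluminium plate 46 x 46 x 8 mm, at rest 100 mm up, at x -168, y -100 mm in the dispenser's frame. Lever 140 mm long, level pivot 75 mm up at x -30. Pressed from above it goes almost straight down, 42 mm to its stop (tilted up 0.15 rad at rest, down 0.15 at the stop). Spring and lid push it back with about 2 to 6 N: it follows the finger up.
- lever (a joint): Lever angle, rad: 0 at rest (lid shut), 0.30 pressed down to its stop. The lid angle is 2.5 times this.
- lid (a joint): Angle of the white lid, rad: 0 shut, 0.75 with the lever at its stop. Its front skirt, 74 mm deep, shuts the hopper's mouth; the pod passes from about 0.45 on: hold it higher until the pod is out (about 1 s). Let go, it drops at 3 rad/s: a slam. Slam: closing over 2 rad/s in the last 0.2 rad (paddle rising over 110 mm/s). Rise at 20 to 30 mm/s until well above the paddle's rest height.
- lid_edge (a point): Middle of the lid's upper front edge: 117 mm above the dresser top when shut, about 205 mm fully open. The lid is 78 mm wide, hinged along the hopper's rear top edge, and moves within x -90 to +65 mm of the dispenser's frame. Not to be touched.
- pod: Ball-shaped plastic pacifier case, 52 mm in diameter, about 55 g, loose, origin at its centre. Starts in the hopper against the lid's skirt (x about -36 mm in the dispenser's frame, hidden by the lid); in the tray it comes to rest against the front lip, x about -124 mm, centre about 45 mm above the dresser top. Not to be touched.
- pacifier: Loose orange silicone pacifier, 42 mm wide, 25 mm high, left of the tray. Bystander; origin under its centre.
- snack_cup: Loose stainless steel snack cup with twist cap, 70 mm in diameter, 82 mm high, about 110 mm to the right of the paddle. Bystander; origin under its centre.
- cream_jar: Loose cream jar, 54 mm in diameter, 50 mm high, right of the dispenser. Bystander; origin under its centre.
- board_book: Loose board book lying flat, 120 x 120 x 22 mm. Bystander; origin under its centre.
- baby_brush: Loose hair brush lying flat, 140 mm long. Bystander.

How it is judged:
On the way, in this order (a step that is already met when the one before it is completed fails the run):
1. the lid is held up and the pod has rolled out into the tray (x of pod in the frame of dispenser between -0.14 and -0.108 m and y of pod in the frame of dispenser between -0.012 and 0.012 m and z of pod in the frame of dispenser below 0.06 m and value of joint lid above 0.3 rad), for 0.1 s.
2. the lid is shut again (value of joint lid below 0.03 rad), for 0.1 s.
At the end, for the whole second after the job is handed in: The pod lies at rest in the tray (centre 108 to 140 mm in front of the dispenser's origin, within 12 mm of its middle line, under 60 mm above the dresser top); the lid is shut to within 0.03 rad and the lever is back up to within 0.015 rad (x of pod in the frame of dispenser between -0.14 and -0.108 m and y of pod in the frame of dispenser between -0.012 and 0.012 m and z of pod in the frame of dispenser below 0.06 m and linear speed of pod below 0.03 m/s and value of joint lid below 0.03 rad and value of joint lever below 0.015 rad); the robot touches nothing.
It fails at once if the lid slams: it closes faster than 2 rad/s within its last 0.2 rad (value of joint lid below 0.2 rad and velocity of joint lid below -2 rad/s).
It fails at once if the robot touches the lid (contact force between any of the fingers, the arm and lid above 0.5 N).
It fails at once if the robot touches the pod (contact force between any of the fingers, the arm and pod above 0.3 N).
It fails at once if the paddle is pushed harder than 40 N (contact force between the fingers and lever above 40 N).
It fails at once if a bystander is moved more than 15 mm (distance of any of pacifier, snack_cup, cream_jar, board_book, baby_brush from where it was at the start of the episode above 0.015 m).
It also fails if it takes over 38 s, if anything falls off the work surface, if the arm or the gripper's body presses on something with over 40 N, if the wrist force passes 120 N, or if a joint passes its speed limit or range.

## Working session

There is one attempt and no reset: what is moved stays moved. The work goes in short steps, Python scripts to look and compute and a tool call to move; the robot and the scene stay as the last step left them, time stands still between calls to the robot, and variables do not carry over. Pictures are saved under pics/ and viewed, and the job is handed in when it is done.

Besides the shell and the picture viewer there is one more tool, called after "Call:" by a JSON object that holds its "op" and its "data", one argument or row to a line. step_arm: Moves the arm, as the interface text tells. Its arguments: {"type":"object","properties":{"deltas":{"type":"array"},"newtons":{"type":"number"}},"required":["deltas"]}

```bash
mkdir -p pics
python3 - <<'E'
from plant import readout, optics, env
import cv2,numpy as np
s=readout.observe()
print(s['t'],s['eef_pos'],np.round(s['tool_rot'],3),s['opening'],s['contact_force'],env.tcp_to_grasp)
for n in ['side','top','wrist']:
    c=optics.camera(n); cv2.imwrite(f'pics/{n}0.png',c['image'][:,:,::-1])
    print(n,c['vfov'],c['cx'],c['cy'],np.round(c['camera_from_world'],3).tolist())
E
```

```text
0.0 [0.19739426 0.61864484 0.19356155] [[ 0.953 -0.     0.304]
 [-0.304 -0.002  0.953]
 [ 0.    -1.    -0.002]] 0.08714383780154097 [ 0.64353352  0.21470672 -0.23924359] -0.0187
side 45.443629704666414 253.60199100708377 186.77214363034986 [[0.988, -0.157, 0.013, -0.627], [-0.082, -0.584, -0.808, 0.105], [0.134, 0.796, -0.59, 1.273], [0.0, 0.0, 0.0, 1.0]]
top 47.9176887911799 253.08808201314957 193.08642615178468 [[0.027, -1.0, 0.003, -0.021], [-0.989, -0.027, -0.147, 0.63], [0.147, 0.001, -0.989, 1.393], [0.0, 0.0, 0.0, 1.0]]
wrist 68.71183781808327 251.04860157449068 190.5418461008038 [[0.305, 0.952, -0.002, -0.648], [0.913, -0.291, 0.286, -0.033], [0.272, -0.089, -0.958, 0.391], [0.0, 0.0, 0.0, 1.0]]
```

View pics/top0.png

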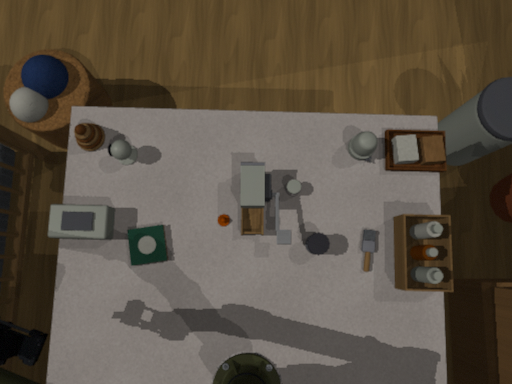

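View pics/side0.png

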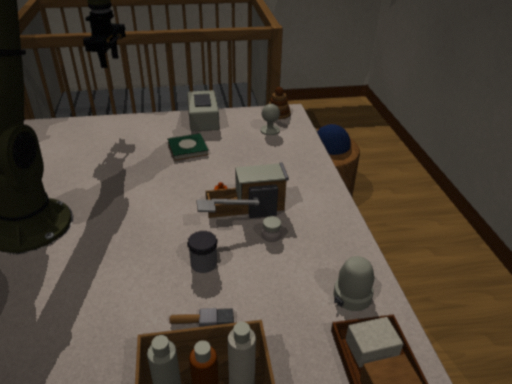

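View pics/wrist0.png

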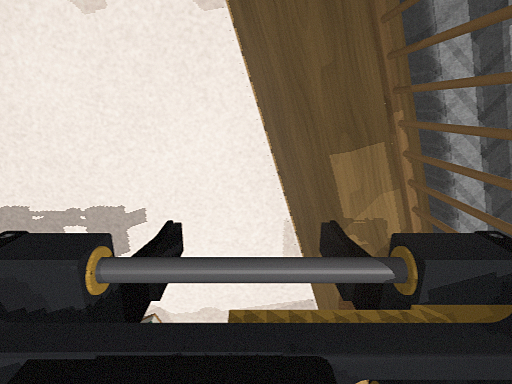

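The top view shows the dispenser at about (253,195), its white lid on the far side, the paddle at (285,237) and the snack cup at (317,243). The arm is off to the left at (20,340). I'll zoom in to measure.

Run:
```python
import cv2
t=cv2.imread('pics/top0.png')[145:275,205:345]; cv2.imwrite('pics/topz.png',cv2.resize(t,None,fx=5,fy=4.6/4.6*4.6,interpolation=cv2.INTER_CUBIC)[:600])
s=cv2.imread('pics/side0.png')[150:280,170:310]; cv2.imwrite('pics/sidez.png',cv2.resize(s,None,fx=5,fy=4.6,interpolation=cv2.INTER_CUBIC)[:600])
```

```text
(no output)
```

View pics/topz.png

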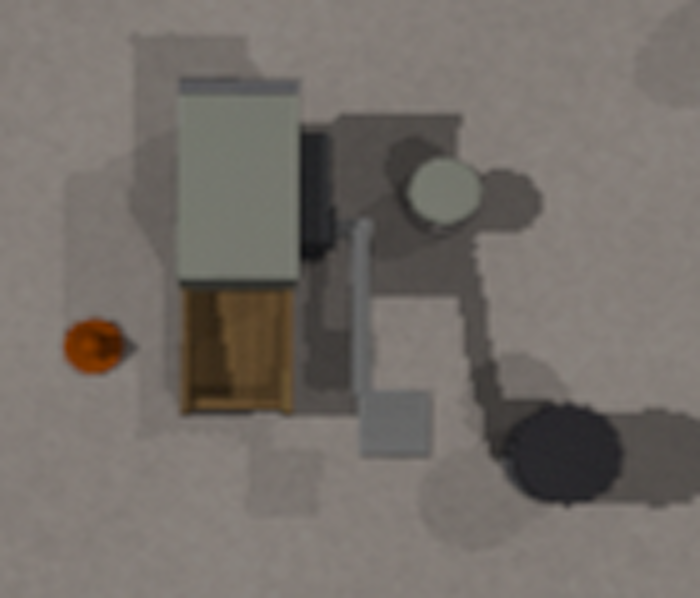

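View pics/sidez.png

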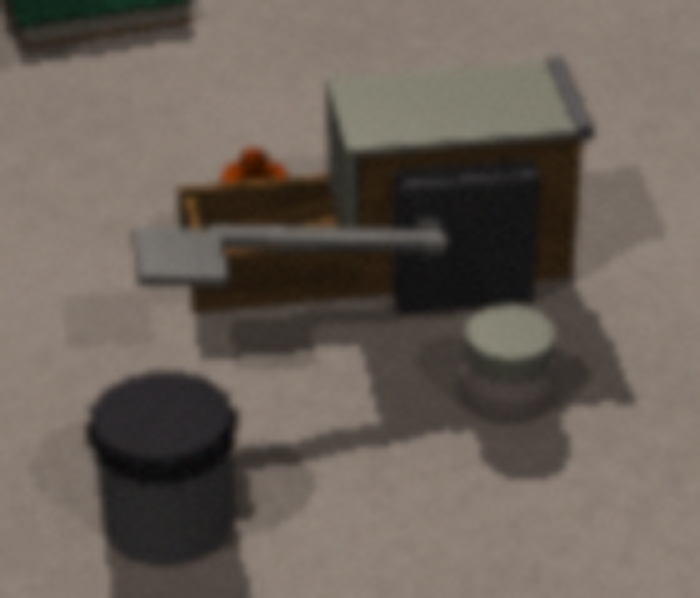

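```bash
cat > h.py <<'E'
import numpy as np
from plant import optics
def cal(n):
    c=optics.camera(n); return c
def ray(c,u,v):
    f=192/np.tan(np.radians(c['vfov'])/2); T=np.array(c['camera_from_world'])
    R=T[:3,:3]; o=-R.T@T[:3,3]; d=R.T@np.array([(u-c['cx'])/f,(v-c['cy'])/f,1]); return o,d
def plane(c,u,v,z):
    o,d=ray(c,u,v); return o+d*(z-o[2])/d[2]
def tri(r1,r2):
    (o1,d1),(o2,d2)=r1,r2
    s=np.linalg.lstsq(np.c_[d1,-d2],o2-o1,rcond=None)[0]
    a,b=o1+d1*s[0],o2+d2*s[1]; return (a+b)/2,np.linalg.norm(a-b)
E
python3 - <<'E'
from h import *
t=cal('top'); s=cal('side')
T=lambda x,y:(205+(x+.5)/5-.5,145+(y+.5)/4.6-.5)
S=lambda x,y:(170+(x+.5)/5-.5,150+(y+.5)/4.6-.5)
print('paddle tri',tri(ray(t,*T(397,424)),ray(s,*S(181,256))), plane(t,*T(397,424),.1), plane(s,*S(181,256),.1))
for p in [(361,391),(431,391),(432,457),(362,457)]: print('pc',plane(t,*T(*p),.1))
for p,z in [((180,281),.117),((299,281),.117),((299,93),.117),((180,93),.117)]: print('lid',plane(t,*T(*p),z))
for p in [(334,150),(352,148)]: pass
for p in [(182,412),(292,412)]: print('lip',plane(t,*T(*p),.04))
print('cup',plane(t,*T(564,455),.082),'jar',plane(t,*T(446,190),.05),'pac',plane(t,*T(94,346),.02))
print('lidfront tri', tri(ray(t,*T(299,281)),ray(s,*S(357,150))))
E
```

```text
paddle tri (array([ 0.48801614, -0.10583653,  0.09733838]), np.float64(0.004103561050920798)) [ 0.4858321  -0.10563949  0.1       ] [ 0.48994958 -0.10907388  0.1       ]
pc [ 0.50784183 -0.08245396  0.1       ]
pc [ 0.50905968 -0.12680305  0.1       ]
pc [ 0.46390945 -0.12808456  0.1       ]
pc [ 0.46270236 -0.08395036  0.1       ]
lid [0.57888586 0.03408335 0.117     ]
lid [ 0.58096024 -0.04094798  0.117     ]
lid [ 0.7125252  -0.03786961  0.117     ]
lid [0.71039662 0.03822592 0.117     ]
lip [0.49344509 0.03201559 0.04      ]
lip [ 0.495436   -0.04057818  0.04      ]
cup [ 0.46818716 -0.2140353   0.082     ] jar [ 0.65805075 -0.13914491  0.05      ] pac [0.54093844 0.09319936 0.02      ]
lidfront tri (array([ 0.5864384 , -0.04125523,  0.11519746]), np.float64(0.010461674469643885))
```

Call:
{"op": "step_arm", "data": {
  "deltas": [
    [[0,0,0,5,0,-2.5,255],[0,0,0,9,0,-5,255],[0,0,0,12,0,-7.5,255],[0,0,0,15,0,-10,255],[0,0,0,18,0,-12,255],[0,0,0,21,0,-14,255],[0,-3,0,24,0,-16,255],[0,-6,0,27,0,-18,255],[0,-9,0,30,0,-20,255],[0,-12,0,33.5,0,-23,255],[0,-12,0,33.5,0,-23,255],[0,-12,0,33.5,0,-23,255]]
  ]
}}

```text
t: 1.25
eef_pos: [0.449, 0.2948, 0.1949]
tool_rot: [[0.994, 0.001, 0.106], [-0.106, -0.0, 0.994], [0.001, -1.0, -0.0]]
contact_force: [0.1, -0.3, 0.1]
opening: 0.0149
```

```bash
cat > st.py <<'E'
from plant import readout
import numpy as np
s=readout.observe(); R=np.array(s['tool_rot'])
print(s['t'],np.round(s['eef_pos'],4),'F',np.round(s['contact_force'],2),'op',s['opening'])
print(np.round(R,3),np.round(s['joint_pos'],2))
def to(p,yaw=0.027):
    d=R.T@(np.array(p)-s['eef_pos'])*100
    from scipy.spatial.transform import Rotation as Q
    z=np.array([-np.sin(yaw),np.cos(yaw),0]);y=np.array([0,0,-1.]);x=np.cross(y,z)
    print('shift cm',np.round(d,2),'rot deg',np.round(np.degrees(Q.from_matrix(R.T@np.c_[x,y,z]).as_rotvec()),2))
to([.486,-.106,.15])
E
python3 st.py
```

```text
1.25 [0.449  0.2948 0.1949] F [ 0.1  -0.27  0.11] op 0.014936584279230673
[[ 0.994  0.001  0.106]
 [-0.106 -0.     0.994]
 [ 0.001 -1.    -0.   ]] [-0.81  0.08  0.18  1.74 -0.01  1.33  0.85]
shift cm [  7.94   4.51 -39.46] rot deg [ 0.02 -7.66  0.05]
```

Call:
{"op": "step_arm", "data": {
  "deltas": [
    [[0,0,0,0.8,0,-4,255],[0,-1,0,1.6,0,-8,255],[0,-2,0,2.4,0,-12,255],[0,-3,0,3.2,0,-16,255],[0,-4,0,4.0,0,-20,255],[0,-5,0,4.8,0,-24,255],[0,-6,0,5.6,0,-28,255],[0,-7,0,6.4,0,-32,255],[0,-7.7,0,7.2,0,-36,255],[0,-7.7,0,7.9,0,-39.5,255],[0,-7.7,0,7.9,0,-39.5,255],[0,-7.7,0,7.9,0,-39.5,255]]
  ]
}}

```text
t: 2.25
eef_pos: [0.4865, -0.103, 0.1948]
tool_rot: [[0.999, 0.0, -0.032], [0.032, 0.0, 0.999], [0.0, -1.0, 0.0]]
contact_force: [0.7, 0.5, -0.3]
opening: 0.0003
```

```bash
python3 st.py
python3 - <<'E'
from h import *; import cv2
for n in ['wrist','side']:
    cv2.imwrite(f'pics/{n}1.png',cal(n)['image'][:,:,::-1])
E
```

```text
2.25 [ 0.4865 -0.103   0.1948] F [ 0.7  0.5 -0.3] op 0.0002929709641826426
[[ 0.999  0.    -0.032]
 [ 0.032  0.     0.999]
 [ 0.    -1.     0.   ]] [-0.44 -0.03  0.59  1.84  0.01  1.32  1.75]
shift cm [-0.06  4.48 -0.3 ] rot deg [-0.03  0.29  0.02]
```

View pics/wrist1.png

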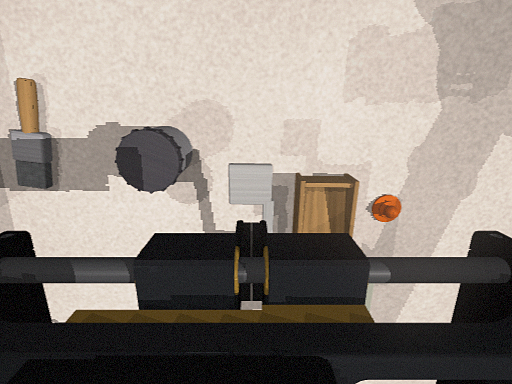

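View pics/side1.png

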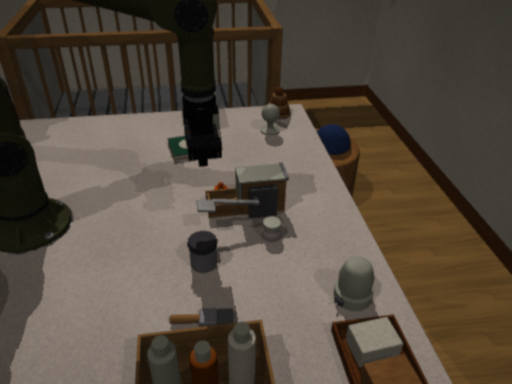

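The wrist view shows the paddle at about (250,184), between the fingers and the free space near the robot. The side view shows the shut fingers above it. I'll check the position against the wrist camera.

Run:
```python
from h import *
c=cal('wrist')
for p in [(229,164),(271,164),(272,204),(229,204),(250.5,184)]: print(plane(c,*p,.1))
```

```text
[ 0.46381462 -0.12437254  0.1       ]
[ 0.46223226 -0.0813604   0.1       ]
[ 0.50552611 -0.07781337  0.1       ]
[ 0.50721307 -0.12374609  0.1       ]
[ 0.48423011 -0.10158437  0.1       ]
```

Call:
{"op": "step_arm", "data": {
  "deltas": [
    [[0,0,0,-0.1,1.5,0,255],[0,0,0,-0.1,3,0,255],[0,0,0,-0.1,4.5,0,255],[0,0,0,-0.1,6,0,255],[0,0,0,-0.1,7,0,255],[0,0,0,-0.1,8,0,255],[0,0,0,-0.1,8.6,0,255],[0,0,0,-0.1,9,0,255],[0,0,0,-0.1,9.3,0,255],[0,0,0,-0.1,9.6,0,255],[0,0,0,-0.1,9.9,0,255],[0,0,0,-0.1,10.2,0,255]]
  ]
}}

```text
t: 3.4
eef_pos: [0.4856, -0.1026, 0.0928]
tool_rot: [[0.999, 0.001, -0.035], [0.035, 0.0, 0.999], [0.001, -1.0, 0.0]]
contact_force: [-1.7, -0.1, 0.6]
opening: 0.0
```

```bash
python3 st.py
```

```text
3.4 [ 0.4856 -0.1026  0.0928] F [-1.69 -0.07  0.63] op 4.286711483025531e-05
[[ 0.999  0.001 -0.035]
 [ 0.035  0.     0.999]
 [ 0.001 -1.     0.   ]] [-0.42  0.07  0.6   1.97 -0.04  1.11  1.81]
shift cm [ 0.03 -5.72 -0.34] rot deg [-0.01  0.46  0.05]
```

Call:
{"op": "step_arm", "data": {
  "deltas": [
    [[0,0,0,0,0.3,0,255],[0,0,0,0,0.6,0,255],[0,0,0,0,0.9,0,255],[0,0,0,0,1.2,0,255],[0,0,0,0,1.5,0,255],[0,0,0,0,1.8,0,255],[0,0,0,0,2.1,0,255],[0,0,0,0,2.4,0,255],[0,0,0,0,2.6,0,255],[0,0,0,0,2.8,0,255],[0,0,0,0,2.9,0,255],[0,0,0,0,2.9,0,255]]
  ]
}}

```text
t: 4.4
eef_pos: [0.4851, -0.1026, 0.0634]
tool_rot: [[0.999, -0.0, -0.035], [0.035, -0.0, 0.999], [-0.0, -1.0, -0.0]]
contact_force: [-0.8, -0.8, 1.5]
opening: 0.0004
```

```bash
python3 st.py
python3 - <<'E'
from h import *; import cv2
for n in ['top','side']:
    im=cal(n)['image'][:,:,::-1]
    im=im[145:275,205:345] if n=='top' else im[140:270,170:310]
    cv2.imwrite(f'pics/{n}2.png',cv2.resize(im,None,fx=4.5,fy=4.5,interpolation=cv2.INTER_CUBIC))
E
```

```text
4.4 [ 0.4851 -0.1026  0.0634] F [-0.8  -0.78  1.5 ] op 0.0003837879410063743
[[ 0.999 -0.    -0.035]
 [ 0.035 -0.     0.999]
 [-0.    -1.    -0.   ]] [-0.41  0.11  0.6   2.   -0.07  1.05  1.83]
shift cm [ 0.07 -8.66 -0.34] rot deg [ 0.    0.46 -0.02]
```

View pics/side2.png

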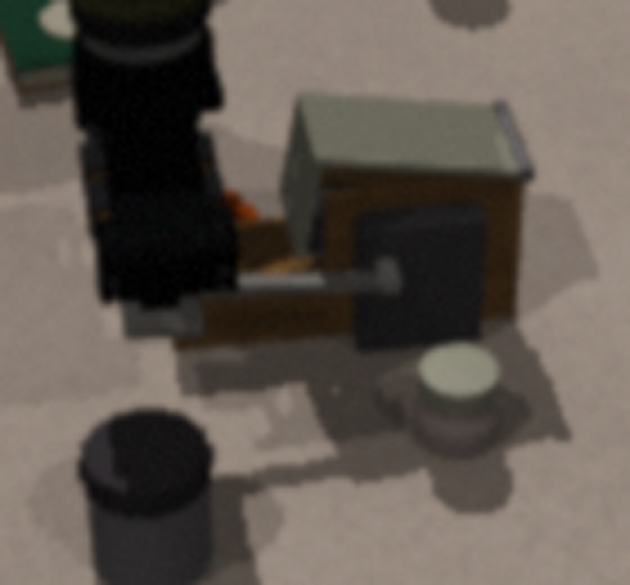

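View pics/top2.png

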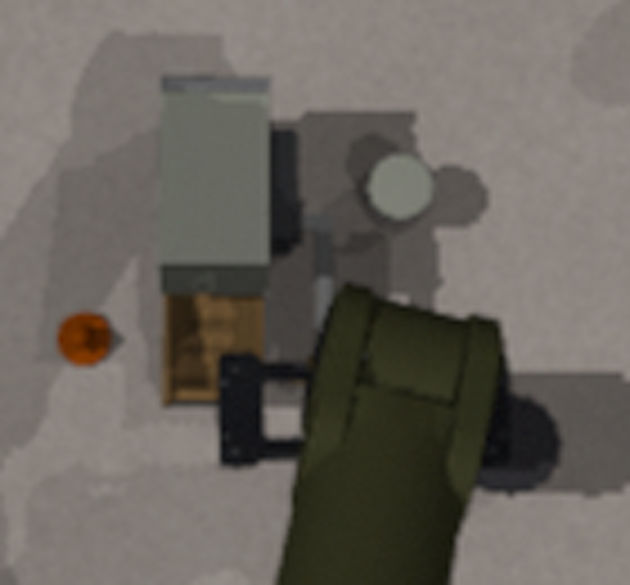

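Run:
```python
from h import *
c=cal('side');f=192/np.tan(np.radians(c['vfov'])/2);T=np.array(c['camera_from_world'])
for p in [(.4851,-.1026,.0634),(.4851,-.1026,.08),(.4851,-.1026,.1),(.4851,-.1126,.0634),(.462,-.127,.079),(.508,-.127,.079),(.462,-.127,.0634),(.508,-.127,.0634)]:
    q=T@np.r_[p,1];u=f*q[0]/q[2]+c['cx'];v=f*q[1]/q[2]+c['cy'];print(p,(u,v),((u-170)*4.5,(v-140)*4.5))
```

```text
(0.4851, -0.1026, 0.0634) (np.float64(204.4554882111387), np.float64(214.7055011630327)) (np.float64(155.0496969501241), np.float64(336.17475523364715))
(0.4851, -0.1026, 0.08) (np.float64(204.1423434872525), np.float64(209.8506059958933)) (np.float64(153.64054569263627), np.float64(314.3277269815198))
(0.4851, -0.1026, 0.1) (np.float64(203.75826472346768), np.float64(203.89597226948376)) (np.float64(151.91219125560454), np.float64(287.53187521267694))
(0.4851, -0.1126, 0.0634) (np.float64(204.72577844804238), np.float64(217.0993321330995)) (np.float64(156.2660030161907), np.float64(346.94699459894775))
(0.462, -0.127, 0.079) (np.float64(195.89437947763315), np.float64(216.81860978253144)) (np.float64(116.52470764934918), np.float64(345.6837440213915))
(0.508, -0.127, 0.079) (np.float64(213.6374089920979), np.float64(215.21887351791315)) (np.float64(196.36834046444056), np.float64(338.4849308306092))
(0.462, -0.127, 0.0634) (np.float64(196.2575768718308), np.float64(221.41340879707192)) (np.float64(118.15909592323857), np.float64(366.36033958682367))
(0.508, -0.127, 0.0634) (np.float64(213.86310631857586), np.float64(219.8022803717966)) (np.float64(197.38397843359138), np.float64(359.11026167308466))
```

The side view shows the lever about level and the lid only partly up. The paddle's near edge at zoomed row 338 puts its top at about 80 mm, so the fingertips are higher than the pose readout says (63 mm). I'll press further in small steps and watch the force.

Call:
{"op": "step_arm", "data": {
  "deltas": [
    [[0,0,0,0,0.3,0,255],[0,0,0,0,0.6,0,255],[0,0,0,0,0.9,0,255],[0,0,0,0,1.1,0,255],[0,0,0,0,1.2,0,255],[0,0,0,0,1.2,0,255]]
  ]
}}

```text
t: 5.05
eef_pos: [0.485, -0.1027, 0.0513]
tool_rot: [[0.999, -0.001, -0.035], [0.035, -0.0, 0.999], [-0.001, -1.0, -0.0]]
contact_force: [-2.1, -0.5, 4.0]
opening: 0.0008
```

```bash
python3 st.py
python3 - <<'E'
from h import *; import cv2
for n in ['top','side']:
    im=cal(n)['image'][:,:,::-1]
    im=im[145:275,205:345] if n=='top' else im[140:270,170:310]
    cv2.imwrite(f'pics/{n}3.png',cv2.resize(im,None,fx=4.5,fy=4.5,interpolation=cv2.INTER_CUBIC))
E
```

```text
5.05 [ 0.485  -0.1027  0.0513] F [-2.15 -0.49  4.04] op 0.0008051990500055229
[[ 0.999 -0.001 -0.035]
 [ 0.035 -0.     0.999]
 [-0.001 -1.    -0.   ]] [-0.41  0.13  0.6   2.01 -0.08  1.03  1.84]
shift cm [ 0.08 -9.87 -0.34] rot deg [ 0.01  0.46 -0.03]
```

View pics/side3.png

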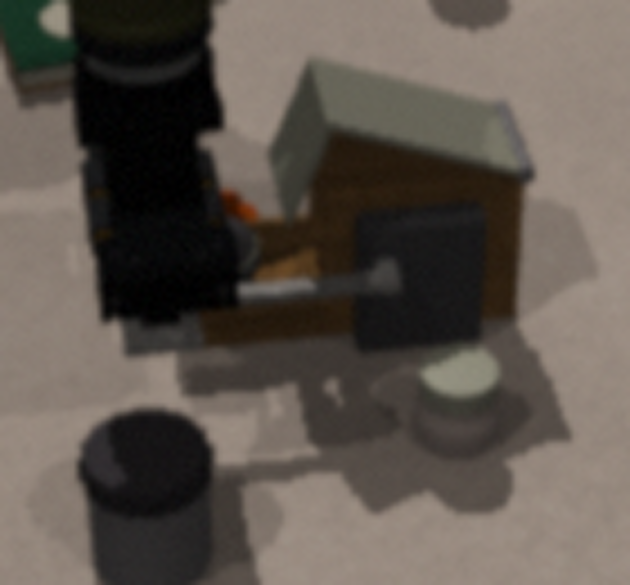

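View pics/top3.png

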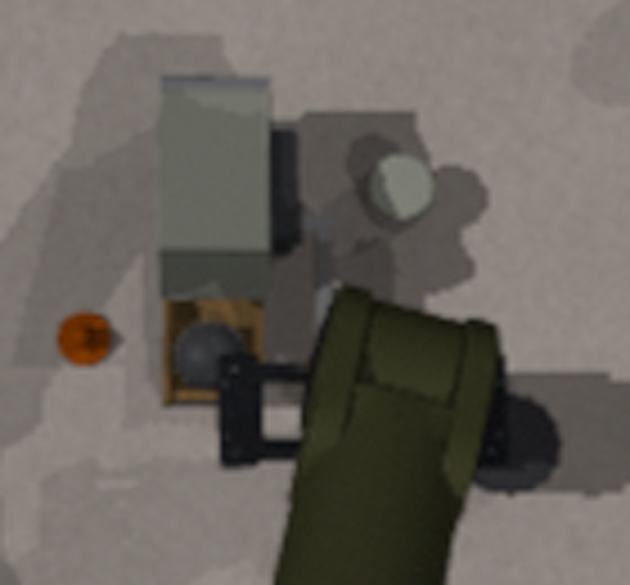

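The side view shows the lid well up, and the top view shows the grey pod in the tray at zoomed (210,350). I'll hold so it can settle.

Call:
{"op": "step_arm", "data": {
  "deltas": [
    [[0,0,0,0,0,0,255],[0,0,0,0,0,0,255],[0,0,0,0,0,0,255],[0,0,0,0,0,0,255],[0,0,0,0,0,0,255],[0,0,0,0,0,0,255],[0,0,0,0,0,0,255],[0,0,0,0,0,0,255],[0,0,0,0,0,0,255],[0,0,0,0,0,0,255],[0,0,0,0,0,0,255],[0,0,0,0,0,0,255]]
  ]
}}

```text
t: 6.15
eef_pos: [0.4853, -0.1026, 0.0517]
tool_rot: [[0.999, 0.0, -0.035], [0.035, 0.0, 0.999], [0.0, -1.0, 0.0]]
contact_force: [-2.7, -1.0, 4.3]
opening: 0.0006
```

```bash
python3 st.py
python3 - <<'E'
from h import *; import cv2
c=cal('top'); im=c['image'][:,:,::-1]
cv2.imwrite('pics/top4.png',cv2.resize(im[195:245,225:285],None,fx=10,fy=10,interpolation=cv2.INTER_CUBIC))
E
```

```text
6.15 [ 0.4853 -0.1026  0.0517] F [-2.68 -1.03  4.34] op 0.0005528979461112541
[[ 0.999  0.    -0.035]
 [ 0.035  0.     0.999]
 [ 0.    -1.     0.   ]] [-0.41  0.13  0.6   2.01 -0.08  1.03  1.84]
shift cm [ 0.06 -9.83 -0.34] rot deg [-0.    0.46  0.  ]
```

View pics/top4.png

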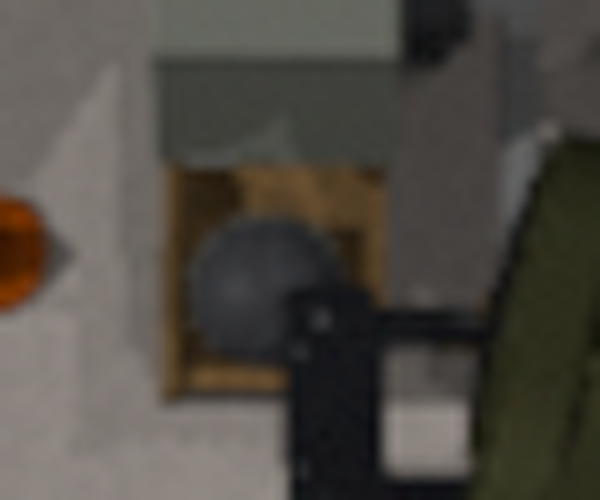

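Run:
```python
from h import *
c=cal('top')
P=plane(c,225+26.35-.5,195+28.95-.5,.048)
a=.027; d=P[:2]-np.array([.650,0.0]); print(P,d@[np.cos(a),np.sin(a)],d@[-np.sin(a),np.cos(a)])
for x in (162,386): print(plane(c,225+x/10+.05-.5,195+37.5-.5,.043))
```

```text
[5.29120908e-01 4.76542514e-04 4.80000000e-02] -0.12082216869270158 0.0037397077669551536
[0.50040625 0.03298529 0.043     ]
[ 0.50243184 -0.04082771  0.043     ]
```

The pod is at x about -121 mm and y about +4 mm in the dispenser frame, at rest. Now a slow rise at 24 mm/s.

Call:
{"op": "step_arm", "data": {
  "deltas": [
    [[0,0,0,0,-0.2,0,255],[0,0,0,0,-0.4,0,255],[0,0,0,0,-0.6,0,255],[0,0,0,0,-0.8,0,255],[0,0,0,0,-1.0,0,255],[0,0,0,0,-1.2,0,255],[0,0,0,0,-1.4,0,255],[0,0,0,0,-1.6,0,255],[0,0,0,0,-1.8,0,255],[0,0,0,0,-2.0,0,255],[0,0,0,0,-2.2,0,255],[0,0,0,0,-2.4,0,255]]
  ]
}}

```text
t: 7.25
eef_pos: [0.4844, -0.1024, 0.0754]
tool_rot: [[0.999, -0.002, -0.035], [0.035, 0.0, 0.999], [-0.002, -1.0, 0.0]]
contact_force: [-1.0, -0.3, -0.6]
opening: 0.0006
```

Call:
{"op": "step_arm", "data": {
  "deltas": [
    [[0,0,0,0,-0.2,0,255],[0,0,0,0,-0.4,0,255],[0,0,0,0,-0.6,0,255],[0,0,0,0,-0.8,0,255],[0,0,0,0,-1.0,0,255],[0,0,0,0,-1.2,0,255],[0,0,0,0,-1.4,0,255],[0,0,0,0,-1.6,0,255],[0,0,0,0,-1.8,0,255],[0,0,0,0,-2.0,0,255],[0,0,0,0,-2.2,0,255],[0,0,0,0,-2.4,0,255]]
  ]
}}

```text
t: 8.25
eef_pos: [0.4853, -0.1026, 0.0999]
tool_rot: [[0.999, 0.0, -0.035], [0.035, 0.0, 0.999], [0.0, -1.0, 0.0]]
contact_force: [-0.1, 0.4, -0.5]
opening: 0.0001
```

Call:
{"op": "step_arm", "data": {
  "deltas": [
    [[0,0,0,0,-0.2,0,255],[0,0,0,0,-0.4,0,255],[0,0,0,0,-0.6,0,255],[0,0,0,0,-0.8,0,255],[0,0,0,0,-1.0,0,255],[0,0,0,0,-1.2,0,255],[0,0,0,0,-1.4,0,255],[0,0,0,0,-1.6,0,255],[0,0,0,0,-1.8,0,255],[0,0,0,0,-2.0,0,255],[0,0,0,0,-2.2,0,255],[0,0,0,0,-2.4,0,255]]
  ]
}}

```text
t: 9.25
eef_pos: [0.4853, -0.1026, 0.1238]
tool_rot: [[0.999, 0.0, -0.035], [0.035, 0.0, 0.999], [0.0, -1.0, 0.0]]
contact_force: [-0.2, -0.0, 0.1]
opening: 0.0003
```

Call:
{"op": "step_arm", "data": {
  "deltas": [
    [[0,0,0,0,-1,0,255],[0,0,0,0,-2,0,255],[0,0,0,0,-3,0,255],[0,0,0,0,-4,0,255],[0,0,0,0,-5,0,255],[0,0,0,0,-6,0,255],[0,0,0,0,-7,0,255],[0,0,0,0,-7.5,0,255],[0,0,0,0,-8,0,255],[0,0,0,0,-8,0,255],[0,0,0,0,-8,0,255],[0,0,0,0,-8,0,255]]
  ]
}}

```text
t: 10.25
eef_pos: [0.4849, -0.1025, 0.2031]
tool_rot: [[0.999, -0.001, -0.035], [0.035, 0.0, 0.999], [-0.001, -1.0, 0.0]]
contact_force: [-0.2, -0.2, 0.1]
opening: 0.0009
```

```bash
python3 st.py
python3 - <<'E'
from h import *; import cv2
for n in ['top','side','wrist']:
    im=cal(n)['image'][:,:,::-1]
    if n!='wrist':
        im=im[145:275,205:345] if n=='top' else im[140:270,170:310]
        im=cv2.resize(im,None,fx=4.5,fy=4.5,interpolation=cv2.INTER_CUBIC)
    cv2.imwrite(f'pics/{n}5.png',im)
E
```

```text
10.25 [ 0.4849 -0.1025  0.2031] F [-0.21 -0.24  0.1 ] op 0.0008594439848679436
[[ 0.999 -0.001 -0.035]
 [ 0.035  0.     0.999]
 [-0.001 -1.     0.   ]] [-0.44 -0.03  0.59  1.83  0.02  1.34  1.75]
shift cm [ 0.1   5.31 -0.36] rot deg [-0.    0.46 -0.06]
```

View pics/side5.png

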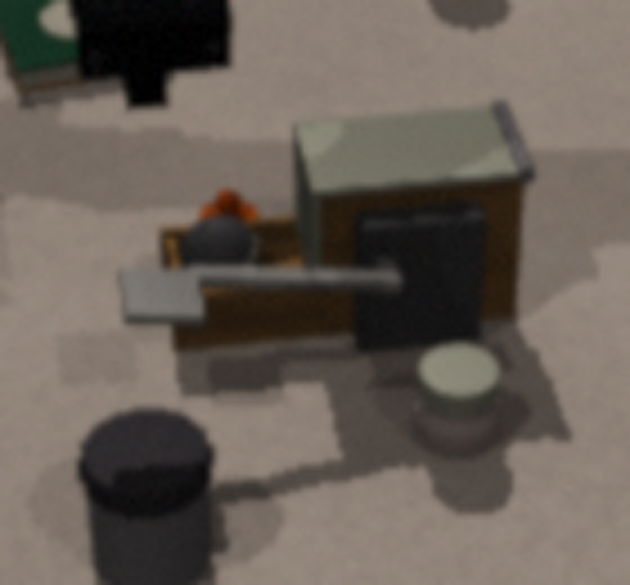

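View pics/top5.png

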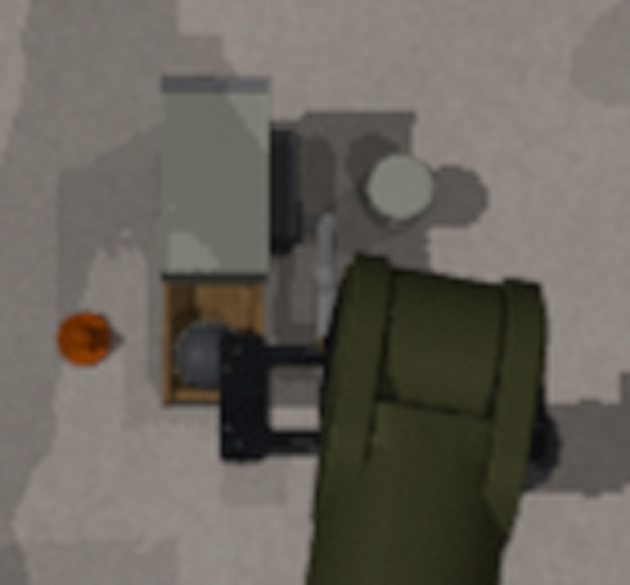

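View pics/wrist5.png

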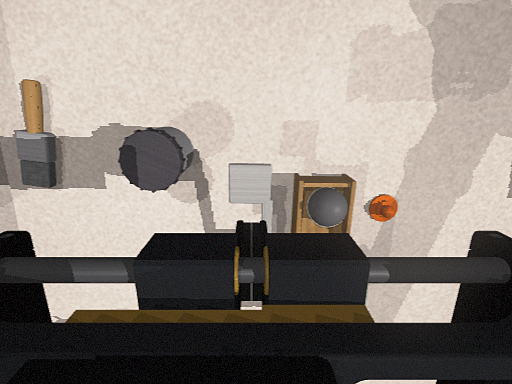

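The lid's front corner (side px about 235.6,168) and the paddle corner (196.7,200) are back at their starting pixels. The wrist view shows the pod at (327,207) in the tray, and the hand is clear. I'm handing in.

```bash
python3 -c "
from plant import env
print(env.finish_job())"
```

```text
the job is handed in; nothing more can be done
None
```

I pressed the paddle down with the shut fingertips, and the lid lifted and let the pod roll out into the tray. I held it there for about 1 s, then raised the hand at about 24 mm/s so the lid closed slowly. I handed the job in at about 10.4 s with the hand clear, the tool readout at 203 mm.

**Last checks**
- **Pod:** measured while the lid was held up, it lay at x about -121 mm and y about +4 mm in the dispenser frame. The last pictures show it still in the tray.
- **Lid and lever:** both are back within about 0.5 px of where they started in the side view.
- **Contact:** the force on the tool reads about zero. The highest push I read on the paddle was about 4 N.
- **Bystanders:** they look unmoved in the pictures. I did not measure them.

**What disagreed**
- **Fingertip height:** when pressed, the shut fingertips and paddle appeared about 17 mm higher in the side picture than the pose readout said. I pressed about 12 mm deeper than planned, going by the pictures and the force.
- **Closing speed:** I did not measure the lid's speed directly. I only kept the hand's rise slow.

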